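# Tare the bench balance through its guarded, sunken key

## Robot

A 7-joint arm with a two-finger parallel gripper is mounted at the origin on a cart in front of the work surface, level with it; the furniture and walls round the work are solid. World frame = base frame: x ahead of the robot, y to its left, z up, the work surface at z = 0. Lengths are in mm, angles in rad, forces in N, time in s.
With the tool pointing down it reaches from about 400 to 875 mm from the base axis. Payload 4.4 kg.
Tool frame: the origin (TCP) lies at the very end of the fingers, on their centre line; the grasp point (between the pads) lies 19 mm behind it; z points along the fingers, y is the line along which they close (so a half turn about z gives the same grasp; the last joint's range is limited). The gripper opens to 85 mm and grips with 20 to 120 N. Pads are 22 mm wide; open, the fingers measure 114 mm over their backs; the gripper's body (76 mm by 85 mm) begins 54 mm behind the grasp point. The pads swing forward as they close: fully open they stand 13 mm farther back than shut.
Start: joints at [-1.342, 0.628, 0.038, 1.517, -0.027, 0.996, -0.02], TCP at [188.831, 621.981, 200.413] pointing down, gripper open.
Joint ranges: [-3.06, 3.06], [-0.37, 2.12], [-1.25, 1.32], [0.18, 2.47], [-1.1, 4.24], [0.23, 1.98], [-2.94, 2.94]. Speed limits (rad/s): [2.57, 2.57, 3.14, 3.14, 3.14, 3.14, 3.14].

## Interface

Orientations are given as [roll, pitch, yaw] about the fixed x, y, z axes, in that order (R = Rz(yaw) Ry(pitch) Rx(roll)).
In Python, from cell import read_state, get_image, camera_params, finish_job gives the robot as it stands.
- The arm moves only by the tool arm_command, never from a script. Its argument "deltas" is a list of rows, each an object of numbers: "dx", "dy", "dz": the shift along the world's x, y, z in m; "yaw": the turn about the world's z in degrees; "jaw": the opening, from 0 (shut) to 1 (fully open). A call has 1 to 20 rows; each row is the pose to reach, as a shift and turn from the pose commanded when the call began; what a row does not reach only later rows make up. A row lasts 1/10 s, in which the tool goes at most 50 mm and 8.59 degrees, less where a joint would pass 70% of its speed; a pose out of reach is approached as far as the arm can. A call with a gripper value outside its range is refused whole. The fingers move at their own pace and stop on an object; the grip force is fixed at half the most. Time passes only in rows, so rows that repeat a pose let the fingers close. It gives the time, the measured TCP pose, the force, the opening and the grip force at its end, in the units of the state.
- read_state(): the state, without advancing time (a new reading comes with each control period).
- get_image(name): name is "side" or "top" or "wrist"; returns (picture, depth): 384x512x3 uint8, red, green, blue; 384x512 float32, mm along the optical axis (not along the pixel's ray), 0 where there is no reading.
- camera_params(name): a dict with "camera_matrix" (3x3 intrinsics, pixels), "k1" (the pictures are not rectified: a ray, as slopes to the right and down, at radius r is drawn at 1 + k1 r^2 times it, then the intrinsics apply), "extrinsics" (4x4, takes a point from camera to world coordinates). Camera axes: x right, y down, z forward; pixel columns grow to the right and rows downward; lengths in mm; the calibration is good to about 2 mm. A picture is of the moment at which its call begins: read the wrist's pose just before it. camera_params takes no time and is no camera call; for the wrist camera it gives the pose at the moment of the call.
- finish_job(): hands the job in; it is judged then, once.
The state is a dict: "clock": time; "qpos": joint angles; "qd": joint speeds; "tau": joint torques, N m; "eef_pos": TCP position; "tool_rot": TCP orientation; "force": force on the tool from outside, world axes, zero at the start; "torque": the same for the moment, N m; "width": finger opening in mm; "gripper_force": force on a finger pad.
Only numpy, scipy, OpenCV 4.12 (cv2) and the standard library are available. Lean on these libraries where they do the work, as an engineer would, in place of code of your own. Each camera call takes 0.05 s, during which the arm holds its last target. There are 200 camera calls.

## Task

Tare the balance with the petri dish standing on its pan: push the sliding guard fully open with a fingertip, reach into the well and press the sunken key all the way down, let it come up, then push the guard fully shut over the well again. Work with fingertips only: pick nothing up, keep the balance where it stands and the dish on its pan, and leave the jar, cup, jar lid and reagent pack alone.

Things in the scene. Friction and masses are not known exactly. Their poses are not given: they have to be found in the camera images.
- balance: Loose bench balance, about 2.4 kg: low white box 140 mm deep (x), 290 mm wide (y), flat top 52 mm above the worktop, dark window in the front (-x, robot side). Origin: centre of its underside; at yaw 0 its axes are the world's. Round steel pan at its left (+y), guarded well at its right (-y). Two rails at x = +-35.5 mm, 4 mm wide, 6 mm above the top, y = -121 to +1 mm, hold the guard between them.
- well_mouth (a point): Centre of the mouth of the well, level with the balance's flat top; in the balance's frame at (0, -90, 52) mm. The well is a square hole of 44 x 44 mm with sides along the balance's axes, 28 mm deep, straight walls; closed fingertips fit in. The guard covers it when shut. Behind the balance, from about x = 0.62 m, stand a tall fridge and a drawer unit: swing the arm in clear of them.
- key_top (a point): Centre of the top face of the tare key: a grey round key 28 mm across in the middle of the well, its top 20 mm below the flat top (32 mm above the worktop). Moves down with the key.
- tare_key (a joint): Travel of the tare key in m: 0 released, 0.006 fully down at its stop (straight down). Spring: 0.7 N at first, about 5 N at the stop; it comes up by itself.
- guard_rib (a point): Middle of the top edge of the guard's rib, 74 mm above the worktop; moves with the guard. The guard is a grey plate 64 mm (balance x) by 56 mm (y), upper face 57 mm above the worktop; the upright rib across its middle is 44 mm long (x), 8 mm thick (y), 17 mm above the plate: push on its flat side.
- guard (a joint): Position of the guard in m along the balance's +y: 0 shut against its stop (rib over the centre of the well), 0.060 fully open against its other stop (well wholly uncovered). It may start a little ajar. It slides with about 1.5 N of friction and stays where it is left.
- pan_top (a point): Centre of the upper face of the weighing pan, a fixed steel disc 100 mm across; in the balance's frame at (0, 85, 62) mm.
- dish: Closed plastic petri dish, 60 mm across, 15 mm high, loose on the pan. Origin: centre of its underside.
- jar: Clear sample jar with white screw lid, 63 mm across, 98 mm high, left of the balance. Origin: centre of its underside. Leave alone.
- cup: White lidded sample cup, 66 mm across, 105 mm high, left of the balance. Origin: centre of its underside. Leave alone.
- lid: Loose white jar lid, 52 mm across, 26 mm high, right of the balance. Origin: centre of its underside. Leave alone.
- pack: Small cream plastic reagent pack, 22 x 62 x 14 mm, right of the balance. Origin: centre of its underside. Leave alone.
Mind the look-alikes: they are no part of the job. What is shaped like the dish but black or brown is not meant.

How it is judged:
By the outcome, as a careful person would: the job done as asked, in the order asked, and still so for the second after the job is handed in, with the robot touching nothing.
It also fails if it takes over 43 s, if anything falls off the work surface, if the arm or the gripper's body presses on something with over 40 N, if the wrist force passes 120 N, or if a joint passes its speed limit or range.

## Working session

There is one attempt and no reset: what is moved stays moved. The work goes in short steps, Python scripts to look and compute and a tool call to move; the robot and the scene stay as the last step left them, time stands still between calls to the robot, and variables do not carry over. Pictures are saved under pics/ and viewed, at most 10 in all, crops included, and the job is handed in when it is done.

Besides the shell and the picture viewer there is one more tool, called after "Request:" by a JSON object that holds its "name" and its "arguments". arm_command: Moves the arm, as the interface text tells. Its arguments: {"type":"object","properties":{"deltas":{"type":"array"}},"required":["deltas"]}

```bash
ls; mkdir -p pics
cat > h.py <<'E'
import numpy as np, cv2
from cell import read_state, get_image, camera_params, finish_job
def cloud(name):
    p=camera_params(name); im,d=get_image(name); K=np.array(p["camera_matrix"]);k1=p["k1"]
    T=np.array(p["extrinsics"])
    v,u=np.mgrid[0:384,0:512].astype(float)
    n=cv2.undistortPoints(np.stack([u.ravel(),v.ravel()],1)[:,None],K,np.array([k1,0,0,0.]))[:,0]
    z=d.ravel(); P=np.c_[n*z[:,None],z]@T[:3,:3].T+T[:3,3]
    P[z==0]=np.nan
    return im,d,P.reshape(384,512,3)
E
python3 - <<'E'
from h import *
ims=[]
for n in("top","side"):
    im,d,P=cloud(n); np.savez(n,im=im,P=P); ims.append(im)
    print(n,np.array(camera_params(n)["extrinsics"]).round(2).tolist())
cv2.imwrite("pics/a.png",cv2.resize(ims[0],(800,600))[...,::-1]);cv2.imwrite("pics/b.png",ims[1][...,::-1])
s=read_state();print(s)
E
```

```text
pics
top [[0.01, -0.99, 0.1, 359.53], [-1.0, -0.01, 0.02, 190.31], [-0.02, -0.1, -0.99, 1392.66], [0.0, 0.0, 0.0, 1.0]]
side [[-1.0, 0.01, -0.03, 536.35], [0.03, 0.43, -0.9, 1306.53], [0.0, -0.9, -0.43, 614.5], [0.0, 0.0, 0.0, 1.0]]
{'clock': 0.1, 'qpos': array([-1.34181837,  0.62922252,  0.0384364 ,  1.51824794, -0.02700244,
        0.99628099, -0.01998232]), 'qd': array([-7.82781462e-04, -1.63204037e-03,  2.07206258e-03, -2.26405570e-03,
        8.59634826e-05, -9.02267430e-04, -9.77969700e-04]), 'tau': array([ 2.93038102e-03, -5.64548564e+01,  1.23057917e+00, -1.93977964e+01,
        1.13376678e-02,  5.42056849e-03, -1.23020544e-05]), 'eef_pos': array([188.63610414, 621.40936086, 199.60749914]), 'tool_rot': array([-3.13995140e+00,  7.17464217e-06,  2.84683827e+00]), 'force': array([-0.57214896,  0.37547327,  0.29840376]), 'torque': array([ 0.01655773,  0.03527244, -0.01608673]), 'gripper_force': 0.0, 'width': 85.1355115518378}
```

View pics/a.png

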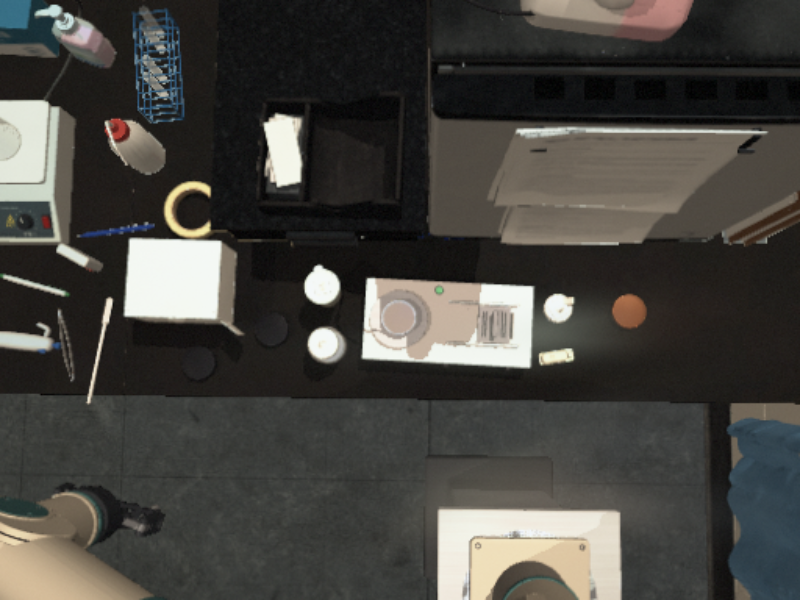

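View pics/b.png

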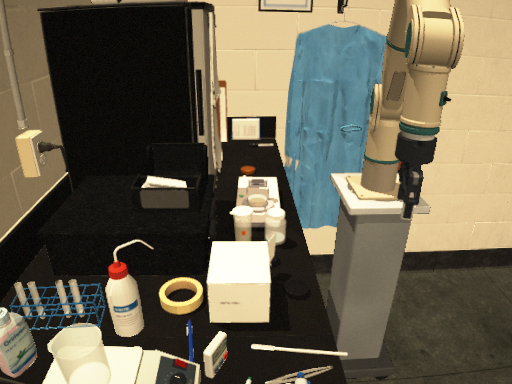

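Top view (800 px scale): the balance spans (363–535, 278–368), with the clear dish on its pan at about (398,317) and the guard, with its ribbed look, at about (495,325). Candidates: for the balance, this box, the hotplate (30,170) and the white carton (180,280). For the dish, the pan dish, the black discs (271,330) and (199,363), and the brown disc (629,311). I choose the box with pan and guard and the dish on it. The jar and cup are at (322,286) and (326,345), the lid at (558,307), the pack at (556,356).

Run:
```python
from h import *
D=np.load("top.npz");im,P=D["im"],D["P"]
r=np.s_[165:250,215:375]
Q=P[r].reshape(-1,3);z=Q[:,2]
m=(abs(z-52)<8)&(Q[:,0]<620)
mk=m.reshape(85,160).astype(np.uint8)
n,l,st,c=cv2.connectedComponentsWithStats(mk);i=1+np.argmax(st[1:,4]);mm=(l==i).ravel()
R=cv2.minAreaRect(Q[mm,:2].astype(np.float32));print(R,np.median(z[mm]))
print(np.histogram(z[(z>20)&(z<120)],bins=range(20,122,4)))
crop=cv2.resize(im[r],(800,425),interpolation=cv2.INTER_CUBIC)
cv2.imwrite("pics/c.png",crop[...,::-1])
# height map across the balance
c0=np.array(R[0])
for dy in range(-150,150,8):
    s=(abs(Q[:,0]-c0[0])<8)&(abs(Q[:,1]-c0[1]-dy)<4)&(z>-20)
    print(dy,Q[s,2].round(0).astype(int).tolist()[:12])
```

```text
((474.2237548828125, 146.14886474609375), (290.91912841796875, 143.43618774414062), 87.521728515625) 53.743516344844124
(array([  44,   27,   29,   20,   32,   32,  128, 1081, 2076,  986,  529,
        277,   56,  106,  233,  114,   12,    1,    7,    6,    7,   11,
          0,    0,    0]), array([ 20,  24,  28,  32,  36,  40,  44,  48,  52,  56,  60,  64,  68,
        72,  76,  80,  84,  88,  92,  96, 100, 104, 108, 112, 116, 120]))
-150 [0, 2, -1, 0, 1]
-142 [53, 52, 51, 60, 52, 53, 49, 52, 55, 51, 52, 53]
-134 [55, 52, 50, 53, 58, 51, 52, 53, 59, 54, 51, 52]
-126 [55, 56, 55, 57, 55, 53, 55, 52, 57, 52, 50, 59]
-118 [55, 55, 49, 55, 51, 54, 52, 52, 52, 52, 53, 50]
-110 [55, 43, 56, 60, 37, 54, 59, 37, 56, 55, 37, 56]
-102 [63, 58, 59, 62, 63, 62, 59, 56, 61, 62, 56, 60]
-94 [67, 64, 63, 58, 58, 61, 57, 63, 56, 56, 55, 60]
-86 [60, 61, 60, 57, 59, 61, 57, 54, 56, 56, 58, 55]
-78 [75, 76, 73, 59, 76, 78, 79, 56, 72, 77, 75, 56]
-70 [56, 55, 59, 62, 56, 60, 54, 58, 62, 59, 59, 58]
-62 [64, 58, 61, 57, 60, 55, 57, 61, 60, 59, 56, 61]
-54 [55, 58, 59, 54, 62, 57, 55, 53, 58, 48, 54, 
[... 592 characters left out ...]
66, 65, 66, 64, 63, 64, 70, 66, 57, 62]
50 [65, 60, 69, 62, 60, 70, 69, 65, 67, 62, 66, 57]
58 [80, 76, 81, 65, 80, 81, 68, 82, 81, 64, 79, 79]
66 [80, 79, 80, 78, 83, 79, 73, 78, 77, 80, 72, 83]
74 [81, 79, 79, 75, 79, 75, 79, 81, 84, 79, 77, 78]
82 [80, 84, 81, 76, 79, 77, 81, 74, 82, 78, 80, 77]
90 [79, 83, 75, 79, 85, 78, 77, 79, 82, 79, 81, 76]
98 [79, 79, 76, 80, 80, 77, 77, 79, 78, 79, 74, 79]
106 [82, 75, 74, 81, 80, 78, 74, 80, 83, 81, 82, 78]
114 [76, 63, 77, 75, 64, 77, 55, 77, 66, 80, 66, 64]
122 [63, 66, 62, 64, 59, 64, 68, 67, 61, 64, 63, 65]
130 [60, 62, 71, 62, 60, 65, 63, 68, 68, 63, 61, 63]
138 [52, 53, 52, 54, 55, 57, 51, 45, 58, 54, 58, 54]
146 [54, 52, 53, 49, 52, 4, 50]
```

View pics/c.png

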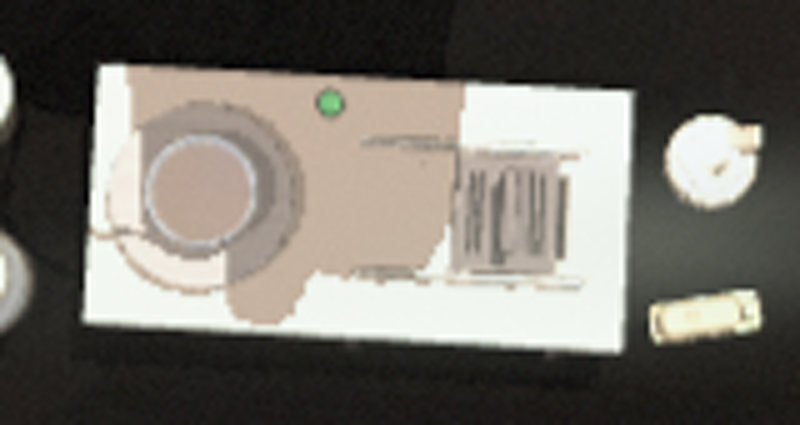

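Crop: dish on the pan at (200,190). The guard plate is at (455–560, 155–270) with its rib at about x=500–520, and a dark slit of well at (563,215), so it's slightly ajar. The balance measures 291×143 mm with its top at z≈53, which fits. Centre is (474,146), yaw −2.5°, so the well is near (470,56). Moving in now.

Request:
{"name": "arm_command", "arguments": {"deltas": [{"dx": 0.017,"dy": -0.036,"dz": 0,"yaw": 1,"jaw": 0},{"dx": 0.034,"dy": -0.072,"dz": 0,"yaw": 2,"jaw": 0},{"dx": 0.051,"dy": -0.108,"dz": 0,"yaw": 3,"jaw": 0},{"dx": 0.068,"dy": -0.144,"dz": 0,"yaw": 4,"jaw": 0},{"dx": 0.085,"dy": -0.18,"dz": 0,"yaw": 5,"jaw": 0},{"dx": 0.102,"dy": -0.216,"dz": 0,"yaw": 6,"jaw": 0},{"dx": 0.119,"dy": -0.252,"dz": 0,"yaw": 7,"jaw": 0},{"dx": 0.136,"dy": -0.288,"dz": 0,"yaw": 8,"jaw": 0},{"dx": 0.153,"dy": -0.324,"dz": 0,"yaw": 9,"jaw": 0},{"dx": 0.17,"dy": -0.36,"dz": 0,"yaw": 10,"jaw": 0},{"dx": 0.187,"dy": -0.396,"dz": 0,"yaw": 11,"jaw": 0},{"dx": 0.204,"dy": -0.432,"dz": 0,"yaw": 12,"jaw": 0},{"dx": 0.221,"dy": -0.468,"dz": 0,"yaw": 13,"jaw": 0},{"dx": 0.238,"dy": -0.504,"dz": 0,"yaw": 14,"jaw": 0},{"dx": 0.255,"dy": -0.54,"dz": 0,"yaw": 14.4,"jaw": 0},{"dx": 0.262,"dy": -0.57,"dz": 0,"yaw": 14.4,"jaw": 0},{"dx": 0.262,"dy": -0.59,"dz": 0,"yaw": 14.4,"jaw": 0},{"dx": 0.262,"dy": -0.59,"dz": 0,"yaw": 14.4,"jaw": 0},{"dx": 0.262,"dy": -0.59,"dz": 0,"yaw": 14.4,"jaw": 0}]}}

```text
clock: 2.0
eef_pos: [450.6, 32.2, 200.3]
tool_rot: [3.141, -0.001, 3.097]
force: [0.6, 0.6, -0.1]
width: 0.3
gripper_force: 0.0
```

```bash
cat > w.py <<'E'
import sys
from h import *
s=read_state();print(s["clock"],s["eef_pos"],s["tool_rot"],s["force"],s["width"],s["qpos"].round(2))
im,d,P=cloud("wrist");np.savez("wrist_"+sys.argv[1],im=im,P=P)
print(np.array(camera_params("wrist")["extrinsics"]).round(2).tolist())
cv2.imwrite(f"pics/w{sys.argv[1]}.png",im[...,::-1])
E
python3 w.py 1
```

```text
2.0 [450.59164154  32.20772824 200.25485103] [ 3.14117490e+00 -5.39424814e-04  3.09730694e+00] [ 0.59343613  0.60082385 -0.0898869 ] 0.3279845647519828 [-0.17  0.35  0.05  2.05 -0.03  0.75  1.42]
[[0.04, 0.96, 0.29, 377.43], [1.0, -0.04, -0.01, 35.8], [0.0, 0.29, -0.96, 373.35], [0.0, 0.0, 0.0, 1.0]]
```

View pics/w1.png

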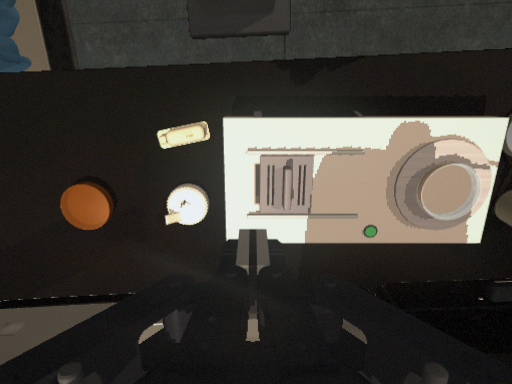

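Wrist view: balance at (224–507, 117–244), guard plate (258–313, 155–214), upright rib at (287,188), dark well slit (257,182), fingertips (253,232) and dish (450,190). Refining pose and rib.

Run:
```python
from h import *
for f in("wrist_1","top"):
    D=np.load(f+".npz");P=D["P"];im=D["im"]
    r=np.s_[105:250,215:512] if f!="top" else np.s_[165:250,215:375]
    Q=P[r].reshape(-1,3);z=Q[:,2];h,w=P[r].shape[:2]
    b=im[r].reshape(-1,3).min(1)
    mm=(abs(z-52)<7)&(Q[:,0]<560)
    n,l,st,c=cv2.connectedComponentsWithStats(mm.reshape(h,w).astype(np.uint8));i=1+np.argmax(st[1:,4]);mm=(l==i).ravel()
    R=cv2.minAreaRect(Q[mm,:2].astype(np.float32));print(f,R,np.median(z[mm]))
    rib=(z>69)&(z<80)&(Q[:,1]<110)&(Q[:,1]>40)&(Q[:,0]>440)&(Q[:,0]<505)
    print("rib",rib.sum(),np.median(Q[rib],0),np.percentile(Q[rib],[5,95],0).tolist(),cv2.minAreaRect(Q[rib,:2].astype(np.float32)))
    # robust edge fits in balance frame (yaw -2.5)
    a=np.radians(-2.5);q=(Q[:,:2]-[474,146])@np.array([[np.cos(a),-np.sin(a)],[np.sin(a),np.cos(a)]])
    for y in range(-130,140,30):
        s=mm&(abs(q[:,1]-y)<4); print(y,q[s,0].min().round(1),q[s,0].max().round(1),end=' | ')
    print()
    for x in range(-60,65,20):
        s=mm&(abs(q[:,0]-x)<4); print(x,q[s,1].min().round(1),q[s,1].max().round(1),end=' | ')
    print()
    di=(z>72)&(z<84)&(Q[:,1]>190)&(Q[:,1]<270)&(abs(Q[:,0]-474)<50); print("dish",np.median(Q[di],0))
    k=(z>20)&(z<46)&(abs(q[:,0])<24)&(q[:,1]<-60)&(q[:,1]>-115); print("slit",k.sum(),np.percentile(q[k],[5,50,95],0).round(1).tolist() if k.any() else "")
```

```text
wrist_1 ((474.15557861328125, 146.8456573486328), (291.55242919921875, 140.5467071533203), 87.55797576904297) 51.840438637764294
rib 328 [469.94789512  66.54219856  73.32159106] [[450.65680159185206, 63.1823752040303, 71.2825116456353], [489.5852129090462, 70.64423178995288, 74.68425893716856]] ((470.4478454589844, 66.98667907714844), (8.055828094482422, 43.007991790771484), 87.03009033203125)
-130 -69.5 64.8 | -100 -69.5 64.7 | -70 -69.4 69.7 | -40 -69.4 70.2 | -10 -69.4 70.4 | 20 -69.3 69.9 | 50 -70.2 70.1 | 80 -70.1 69.7 | 110 -70.1 69.7 | 
-60 -144.9 146.4 | -40 -144.3 146.6 | -20 -144.8 145.9 | 0 -144.3 145.6 | 20 -144.9 146.3 | 40 -144.3 146.3 | 60 -144.7 144.8 | 
dish [478.21043547 228.68328294  76.86409181]
slit 190 [[-13.8, -111.6], [6.4, -109.2], [22.7, -106.8]]
top ((474.2237548828125, 146.14886474609375), (290.91912841796875, 143.43618774414062), 87.521728515625) 53.614188878663754
rib 46 [470.64573366  67.70135539  75.92464166] [[452.6984662038657, 64.70161514003091, 71.1938161057376], [489.44857445655765, 70.47100478666377, 79.39864535234568]] ((471.9552001953125, 67.54402160644531), (5.954238414764404, 40.27651596069336), 89.90050506591797)
-130 -68.4 70.3 | -100 -69.8 71.4 | -70 -71.1 69.6 | -40 -67.6 71.7 | -10 -68.9 69.0 | 20 -68.5 70.7 | 50 -67.4 71.9 | 80 -66.3 70.7 | 110 -67.8 71.4 | 
-60 -144.8 143.3 | -40 -144.4 144.5 | -20 -144.0 142.8 | 0 -142.5 144.3 | 20 -144.6 145.6 | 40 -144.7 144.2 | 60 -143.1 145.2 | 
dish [480.67562749 229.95538393  78.50281378]
slit 22 [[-13.1, -112.2], [-0.2, -111.6], [21.9, -110.4]]
```

Run:
```python
from h import *
D=np.load("wrist_1.npz");P=D["P"];im=D["im"]
Q=P.reshape(-1,3)
for z0 in range(190,240,6):
    m=(abs(Q[:,2]-z0)<3)&(abs(Q[:,0]-450)<40)&(abs(Q[:,1]-32)<60)
    if m.any(): print(z0,m.sum(),np.percentile(Q[m,:2],[1,99],0).round(1).tolist())
```

```text
232 5 [[440.0, 29.0], [440.5, 38.6]]
238 231 [[439.2, 20.1], [444.7, 44.4]]
```

Request:
{"name": "arm_command", "arguments": {"deltas": [{"dx": 0.0195,"dy": 0.011,"dz": -0.03,"jaw": 0},{"dx": 0.0195,"dy": 0.011,"dz": -0.065,"jaw": 0},{"dx": 0.0195,"dy": 0.011,"dz": -0.1,"jaw": 0},{"dx": 0.0195,"dy": 0.011,"dz": -0.125,"jaw": 0},{"dx": 0.0195,"dy": 0.011,"dz": -0.136,"jaw": 0},{"dx": 0.0195,"dy": 0.011,"dz": -0.136,"jaw": 0},{"dx": 0.0195,"dy": 0.011,"dz": -0.136,"jaw": 0}]}}

```text
invalid input at $.deltas[0]: expected keys dx, dy, dz, yaw, jaw
```

Request:
{"name": "arm_command", "arguments": {"deltas": [{"dx": 0.0195,"dy": 0.011,"dz": -0.03,"yaw": 0,"jaw": 0},{"dx": 0.0195,"dy": 0.011,"dz": -0.065,"yaw": 0,"jaw": 0},{"dx": 0.0195,"dy": 0.011,"dz": -0.1,"yaw": 0,"jaw": 0},{"dx": 0.0195,"dy": 0.011,"dz": -0.125,"yaw": 0,"jaw": 0},{"dx": 0.0195,"dy": 0.011,"dz": -0.136,"yaw": 0,"jaw": 0},{"dx": 0.0195,"dy": 0.011,"dz": -0.136,"yaw": 0,"jaw": 0},{"dx": 0.0195,"dy": 0.011,"dz": -0.136,"yaw": 0,"jaw": 0}]}}

```text
clock: 2.75
eef_pos: [470.9, 43.7, 65.1]
tool_rot: [3.141, 0.001, 3.099]
force: [-0.2, -0.5, 0.0]
width: -0.1
gripper_force: 0.0
```

Request:
{"name": "arm_command", "arguments": {"deltas": [{"dx": 0.0,"dy": 0.005,"dz": 0,"yaw": 0,"jaw": 0},{"dx": 0.0,"dy": 0.01,"dz": 0,"yaw": 0,"jaw": 0},{"dx": 0.0005,"dy": 0.015,"dz": 0,"yaw": 0,"jaw": 0},{"dx": 0.0005,"dy": 0.02,"dz": 0,"yaw": 0,"jaw": 0},{"dx": 0.001,"dy": 0.025,"dz": 0,"yaw": 0,"jaw": 0},{"dx": 0.001,"dy": 0.03,"dz": 0,"yaw": 0,"jaw": 0},{"dx": 0.001,"dy": 0.035,"dz": 0,"yaw": 0,"jaw": 0},{"dx": 0.0015,"dy": 0.04,"dz": 0,"yaw": 0,"jaw": 0},{"dx": 0.0015,"dy": 0.045,"dz": 0,"yaw": 0,"jaw": 0},{"dx": 0.002,"dy": 0.05,"dz": 0,"yaw": 0,"jaw": 0}]}}

```text
clock: 3.75
eef_pos: [472.3, 93.4, 64.4]
tool_rot: [-3.142, -0.0, 3.098]
force: [0.4, 0.9, -0.1]
width: -0.1
gripper_force: 0.0
```

Request:
{"name": "arm_command", "arguments": {"deltas": [{"dx": 0,"dy": 0.001,"dz": 0,"yaw": 0,"jaw": 0},{"dx": 0,"dy": 0.002,"dz": 0,"yaw": 0,"jaw": 0},{"dx": 0,"dy": 0.003,"dz": 0,"yaw": 0,"jaw": 0},{"dx": 0,"dy": 0.004,"dz": 0,"yaw": 0,"jaw": 0}]}}

```text
clock: 4.15
eef_pos: [472.3, 96.8, 64.4]
tool_rot: [-3.141, -0.0, 3.098]
force: [-0.3, 0.5, -0.5]
width: 0.4
gripper_force: 0.0
```

```bash
python3 w.py 2
python3 - <<'E'
from h import *
D=np.load("wrist_2.npz");P=D["P"];Q=P.reshape(-1,3);z=Q[:,2]
m=(z>69)&(z<78)&(Q[:,1]<150)&(Q[:,1]>40)&(Q[:,0]>440)&(Q[:,0]<505)
print(m.sum(),np.percentile(Q[m],[5,50,95],0).round(1).tolist() if m.any() else 0)
E
```

```text
4.15 [472.31734669  96.81955856  64.40221173] [-3.14147906e+00 -8.41467897e-05  3.09774812e+00] [-0.2524349   0.52482291 -0.50334704] 0.3526689643537812 [-0.29  0.62  0.05  2.1  -0.06  0.43  1.33]
[[0.04, 0.96, 0.29, 399.08], [1.0, -0.04, -0.01, 100.04], [0.0, 0.29, -0.96, 237.44], [0.0, 0.0, 0.0, 1.0]]
1005 [[450.3, 63.5, 71.0], [468.7, 67.5, 73.3], [489.3, 71.0, 74.3]]
```

View pics/w2.png

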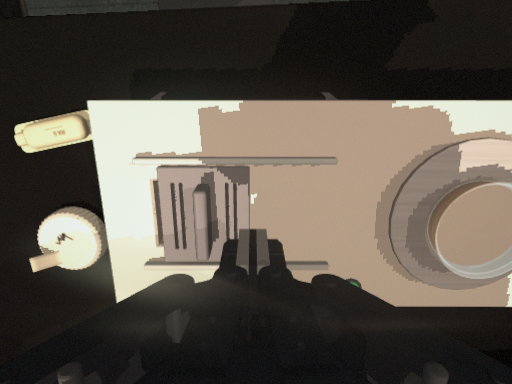

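The fingers went past the rib without moving it: rib still at (202,222), y≈67, fingertips at (253,232). I'll check where the fingertips actually are in relation to the TCP.

Run:
```python
from h import *
p=camera_params("wrist");K=np.array(p["camera_matrix"]);T=np.array(p["extrinsics"]);Ti=np.linalg.inv(T)
pts=np.array([[472.3,96.8,64.4+k] for k in(0,10,20,40)]+[[461,96.8,64.4+k] for k in(0,20,40)]+[[469,67.5,73.3]])
c=pts@Ti[:3,:3].T+Ti[:3,3]
print(cv2.projectPoints(c,np.zeros(3),np.zeros(3),K,np.array([p["k1"],0,0,0]))[0][:,0].round(0).tolist(),p["k1"])
P=np.load("wrist_2.npz")["P"]
for u in (240,253,262):
  for v in range(222,270,5): print(u,v,P[v,u].round(0).tolist(),end=' ')
  print()
im,d,P=cloud("side");np.savez("side2",im=im,P=P)
cv2.imwrite("pics/s2.png",cv2.resize(im[130:250,200:360],(800,600),interpolation=cv2.INTER_CUBIC)[...,::-1])
```

```text
[[252.0, 222.0], [252.0, 229.0], [252.0, 236.0], [252.0, 255.0], [251.0, 204.0], [251.0, 217.0], [251.0, 233.0], [201.0, 225.0]] 0.004571413006833755
240 222 [475.0, 89.0, 57.0] 240 227 [478.0, 89.0, 58.0] 240 232 [461.0, 91.0, 102.0] 240 237 [461.0, 91.0, 107.0] 240 242 [461.0, 92.0, 113.0] 240 247 [462.0, 92.0, 116.0] 240 252 [461.0, 92.0, 123.0] 240 257 [461.0, 92.0, 126.0] 240 262 [461.0, 92.0, 130.0] 240 267 [460.0, 93.0, 135.0] 
253 222 [478.0, 97.0, 52.0] 253 227 [481.0, 97.0, 52.0] 253 232 [461.0, 97.0, 103.0] 253 237 [461.0, 97.0, 109.0] 253 242 [461.0, 97.0, 113.0] 253 247 [461.0, 97.0, 118.0] 253 252 [462.0, 97.0, 121.0] 253 257 [461.0, 97.0, 126.0] 253 262 [461.0, 97.0, 131.0] 253 267 [463.0, 97.0, 131.0] 
262 222 [478.0, 103.0, 51.0] 262 227 [482.0, 103.0, 51.0] 262 232 [462.0, 102.0, 102.0] 262 237 [462.0, 102.0, 107.0] 262 242 [462.0, 101.0, 112.0] 262 247 [461.0, 101.0, 119.0] 262 252 [461.0, 101.0, 122.0] 262 257 [462.0, 101.0, 125.0] 262 262 [462.0, 101.0, 130.0] 262 267 [463.0, 101.0, 132.0]
```

View pics/s2.png

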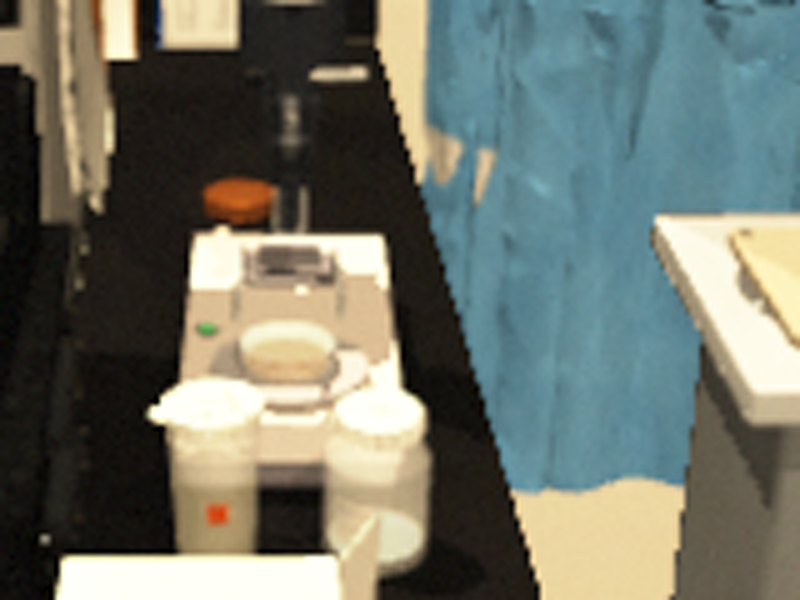

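The side view shows the fingertips (290,235) hovering above the balance. The wrist depth agrees: the finger ends near z≈100 while the reported TCP is 64. I'll measure that offset and work from the real tip.

Run:
```python
from h import *
for f,e in(("wrist_1",(450.6,32.2,200.25)),("wrist_2",(472.3,96.8,64.4))):
    Q=np.load(f+".npz")["P"].reshape(-1,3)-e
    m=(abs(Q[:,0])<16)&(abs(Q[:,1])<20)&(Q[:,2]>15)&(Q[:,2]<60)
    print(f,m.sum(),np.percentile(Q[m],[0,1,50,99],0).round(1).tolist())
    mm=m&(Q[:,2]<45);print(Q[mm].min(0),Q[mm].max(0))
s=read_state();print(s["eef_pos"],s["width"])
P=np.load("side2.npz")["P"].reshape(-1,3)
m=(abs(P[:,0]-472)<25)&(abs(P[:,1]-97)<30)&(P[:,2]>80)
print("side",m.sum(),np.percentile(P[m],[1,5,50],0).round(1).tolist() if m.any() else 0)
```

```text
wrist_1 1485 [[-11.7, -13.4, 34.4], [-11.4, -13.1, 35.7], [-10.1, 0.6, 49.7], [-5.7, 13.5, 59.8]]
[-11.70071027 -12.96115507  34.40871763] [-5.27337839 13.8058329  44.99275325]
wrist_2 1483 [[-11.9, -13.4, 34.5], [-11.3, -13.0, 35.5], [-10.1, 0.2, 49.8], [-5.7, 13.5, 59.7]]
[-11.47862537 -13.27018806  34.4761865 ] [-5.42868479 13.82918034 44.99858364]
[472.37574835  96.960275    64.43072771] 0.3282495137332826
side 589 [[447.2, 74.8, 101.5], [448.0, 89.8, 116.0], [464.8, 117.1, 366.7]]
```

Run:
```python
from h import *
e=(472.3,96.8,64.4)
for f in("wrist_2","side2"):
    Q=np.load(f+".npz")["P"].reshape(-1,3)-e
    for a in range(25,150,8):
        m=(Q[:,2]>=a)&(Q[:,2]<a+8)&(abs(Q[:,0])<70)&(abs(Q[:,1])<80)
        if m.sum()>3: print(f,a,m.sum(),np.percentile(Q[m,:2],[2,98],0).round(0).tolist())
```

```text
wrist_2 33 241 [[-11.0, -11.0], [-6.0, 12.0]]
wrist_2 41 466 [[-11.0, -13.0], [-6.0, 13.0]]
wrist_2 49 541 [[-11.0, -13.0], [-6.0, 13.0]]
wrist_2 57 495 [[-11.0, -13.0], [-6.0, 13.0]]
wrist_2 65 790 [[-12.0, -16.0], [10.0, 16.0]]
wrist_2 73 2231 [[-14.0, -30.0], [8.0, 30.0]]
wrist_2 81 5516 [[-14.0, -36.0], [9.0, 36.0]]
wrist_2 89 3924 [[-17.0, -42.0], [9.0, 42.0]]
wrist_2 97 7202 [[-18.0, -48.0], [7.0, 48.0]]
wrist_2 105 9283 [[-18.0, -54.0], [1.0, 54.0]]
wrist_2 113 8700 [[-18.0, -55.0], [-8.0, 57.0]]
wrist_2 121 1891 [[-21.0, -17.0], [-17.0, 19.0]]
side2 33 10 [[-7.0, 3.0], [12.0, 12.0]]
side2 41 16 [[-8.0, 5.0], [13.0, 15.0]]
side2 49 12 [[-8.0, 5.0], [13.0, 15.0]]
side2 57 17 [[-8.0, 6.0], [13.0, 18.0]]
side2 65 5 [[-3.0, 9.0], [9.0, 17.0]]
side2 73 12 [[-11.0, -4.0], [13.0, 34.0]]
side2 81 11 [[-5.0, 29.0], [14.0, 39.0]]
side2 89 11 [[-12.0, -25.0], [17.0, 49.0]]
side2 97 23 [[-13.0, -34.0], [17.0, 54.0]]
side2 105 13 [[-13.0, 15.0], [17.0, 61.0]]
side2 113 31 [[-11.0, 15.0], [17.0, 65.0]]
side2 121 36 [[-16.0, 16.0], [21.0, 64.0]]
side2 129 45 [[-17.0, -14.0], [21.0, 47.0]]
side2 137 22 [[-10.0, -11.0], [13.0, 44.0]]
side2 145 13 [[-4.0, 32.0], [12.0, 39.0]]
```

Fingers: 22 × 26 mm, real tip 35 mm above the reported TCP, widening only from 30 mm above the tip, so everything still clears. Back over the rib and down (tip at 65 → TCP 30).

Request:
{"name": "arm_command", "arguments": {"deltas": [{"dx": -0.001,"dy": -0.025,"dz": 0,"yaw": 0,"jaw": 0},{"dx": -0.002,"dy": -0.05,"dz": 0,"yaw": 0,"jaw": 0},{"dx": -0.002,"dy": -0.055,"dz": 0,"yaw": 0,"jaw": 0},{"dx": -0.002,"dy": -0.055,"dz": -0.01,"yaw": 0,"jaw": 0},{"dx": -0.002,"dy": -0.055,"dz": -0.02,"yaw": 0,"jaw": 0},{"dx": -0.002,"dy": -0.055,"dz": -0.03,"yaw": 0,"jaw": 0},{"dx": -0.002,"dy": -0.055,"dz": -0.034,"yaw": 0,"jaw": 0},{"dx": -0.002,"dy": -0.055,"dz": -0.034,"yaw": 0,"jaw": 0},{"dx": -0.002,"dy": -0.055,"dz": -0.034,"yaw": 0,"jaw": 0}]}}

```text
clock: 5.15
eef_pos: [470.2, 42.3, 30.2]
tool_rot: [3.142, -0.0, 3.099]
force: [-0.2, -1.1, 0.3]
width: -0.1
gripper_force: 0.0
```

Request:
{"name": "arm_command", "arguments": {"deltas": [{"dx": 0.0,"dy": 0.004,"dz": 0,"yaw": 0,"jaw": 0},{"dx": 0.0,"dy": 0.008,"dz": 0,"yaw": 0,"jaw": 0},{"dx": 0.0005,"dy": 0.012,"dz": 0,"yaw": 0,"jaw": 0},{"dx": 0.0005,"dy": 0.016,"dz": 0,"yaw": 0,"jaw": 0},{"dx": 0.001,"dy": 0.02,"dz": 0,"yaw": 0,"jaw": 0},{"dx": 0.001,"dy": 0.024,"dz": 0,"yaw": 0,"jaw": 0}]}}

```text
clock: 5.75
eef_pos: [471.4, 66.2, 30.5]
tool_rot: [-3.142, 0.0, 3.098]
force: [1.0, -1.3, 1.7]
width: 0.1
gripper_force: 0.8
```

Request:
{"name": "arm_command", "arguments": {"deltas": [{"dx": 0.0,"dy": 0.004,"dz": 0,"yaw": 0,"jaw": 0},{"dx": 0.0,"dy": 0.008,"dz": 0,"yaw": 0,"jaw": 0},{"dx": 0.0005,"dy": 0.012,"dz": 0,"yaw": 0,"jaw": 0},{"dx": 0.0005,"dy": 0.016,"dz": 0,"yaw": 0,"jaw": 0},{"dx": 0.001,"dy": 0.02,"dz": 0,"yaw": 0,"jaw": 0},{"dx": 0.001,"dy": 0.024,"dz": 0,"yaw": 0,"jaw": 0},{"dx": 0.001,"dy": 0.028,"dz": 0,"yaw": 0,"jaw": 0}]}}

```text
clock: 6.45
eef_pos: [472.6, 94.3, 30.4]
tool_rot: [3.142, 0.0, 3.098]
force: [1.0, -1.7, 1.9]
width: -0.1
gripper_force: 0.8
```

Request:
{"name": "arm_command", "arguments": {"deltas": [{"dx": 0,"dy": 0.001,"dz": 0,"yaw": 0,"jaw": 0},{"dx": 0,"dy": 0.002,"dz": 0,"yaw": 0,"jaw": 0},{"dx": 0,"dy": 0.003,"dz": 0,"yaw": 0,"jaw": 0}]}}

```text
clock: 6.75
eef_pos: [472.5, 96.9, 30.4]
tool_rot: [-3.142, 0.0, 3.098]
force: [2.1, -0.5, 0.9]
width: 0.1
gripper_force: 0.8
```

Request:
{"name": "arm_command", "arguments": {"deltas": [{"dx": 0,"dy": 0.0005,"dz": 0,"yaw": 0,"jaw": 0},{"dx": 0,"dy": 0.001,"dz": 0,"yaw": 0,"jaw": 0}]}}

```text
clock: 6.95
eef_pos: [472.4, 97.9, 30.4]
tool_rot: [-3.142, 0.0, 3.098]
force: [0.5, -2.4, -0.0]
width: 0.1
gripper_force: 0.8
```

Request:
{"name": "arm_command", "arguments": {"deltas": [{"dx": 0,"dy": 0.0005,"dz": 0,"yaw": 0,"jaw": 0},{"dx": 0,"dy": 0.001,"dz": 0,"yaw": 0,"jaw": 0}]}}

```text
clock: 7.15
eef_pos: [472.4, 98.6, 30.4]
tool_rot: [-3.141, -0.0, 3.098]
force: [1.3, -3.5, -0.5]
width: 0.1
gripper_force: 1.6
```

Request:
{"name": "arm_command", "arguments": {"deltas": [{"dx": 0,"dy": 0.0005,"dz": 0,"yaw": 0,"jaw": 0}]}}

```text
clock: 7.25
eef_pos: [472.4, 98.7, 30.4]
tool_rot: [-3.141, -0.0, 3.097]
force: [2.5, -5.0, 0.6]
width: -0.0
gripper_force: 2.3
```

Request:
{"name": "arm_command", "arguments": {"deltas": [{"dx": 0,"dy": 0.0005,"dz": 0,"yaw": 0,"jaw": 0}]}}

```text
clock: 7.35
eef_pos: [472.3, 98.8, 30.4]
tool_rot: [-3.14, -0.0, 3.097]
force: [1.9, -6.6, 0.7]
width: 0.2
gripper_force: 3.0
```

Stop reached (force climbing to 6.6 N, TCP stalled at about 98.7, close to the expected 99.8). Back off, lift and check.

Request:
{"name": "arm_command", "arguments": {"deltas": [{"dx": 0,"dy": -0.01,"dz": 0,"yaw": 0,"jaw": 0},{"dx": 0,"dy": -0.015,"dz": 0.02,"yaw": 0,"jaw": 0},{"dx": -0.01,"dy": -0.03,"dz": 0.05,"yaw": 0,"jaw": 0},{"dx": -0.02,"dy": -0.043,"dz": 0.08,"yaw": 0,"jaw": 0},{"dx": -0.025,"dy": -0.043,"dz": 0.1,"yaw": 0,"jaw": 0},{"dx": -0.025,"dy": -0.043,"dz": 0.1,"yaw": 0,"jaw": 0},{"dx": -0.025,"dy": -0.043,"dz": 0.1,"yaw": 0,"jaw": 0}]}}

```text
clock: 8.05
eef_pos: [447.2, 57.4, 130.5]
tool_rot: [3.141, 0.0, 3.099]
force: [-0.0, 0.1, -0.2]
width: 0.4
gripper_force: 0.0
```

```bash
cat > m.py <<'E'
import sys
from h import *
D=np.load(sys.argv[1]+".npz");P=D["P"];Q=P.reshape(-1,3);z=Q[:,2]
b=(abs(z-52)<4)&(Q[:,0]>380)&(Q[:,0]<560)&(Q[:,1]>-10)&(Q[:,1]<310)
h,w=P.shape[:2];n,l,st,c=cv2.connectedComponentsWithStats(b.reshape(h,w).astype(np.uint8));i=1+np.argmax(st[1:,4])
print("bal",cv2.minAreaRect(Q[(l==i).ravel(),:2].astype(np.float32)))
m=(z>69)&(z<78)&(Q[:,1]<150)&(Q[:,1]>40)&(Q[:,0]>440)&(Q[:,0]<505)
print("rib",m.sum(),cv2.minAreaRect(Q[m,:2].astype(np.float32)) if m.any() else "",np.median(Q[m],0))
k=(z>15)&(z<46)&(abs(Q[:,0]-470)<26)&(abs(Q[:,1]-57)<26)
if k.sum()>20:
    print("well",k.sum(),np.percentile(Q[k],[1,50,99],0).round(1).tolist())
    kk=k&(abs(z-32)<3); print("key",kk.sum(),cv2.minEnclosingCircle(Q[kk,:2].astype(np.float32)))
di=(z>72)&(z<84)&(Q[:,1]>190)&(Q[:,1]<270)&(abs(Q[:,0]-474)<50); print("dish",np.median(Q[di],0))
E
python3 w.py 3; python3 m.py wrist_3
```

```text
8.05 [447.20625529  57.39972803 130.48764033] [3.14080456e+00 3.41867555e-04 3.09875106e+00] [-0.02980861  0.09023419 -0.20513036] 0.3904244186394436 [-0.23  0.46  0.05  2.13 -0.05  0.55  1.39]
[[0.04, 0.96, 0.29, 373.81], [1.0, -0.04, -0.01, 60.24], [0.0, 0.29, -0.96, 303.0], [0.0, 0.0, 0.0, 1.0]]
bal ((474.6631164550781, 146.37884521484375), (291.16912841796875, 141.23968505859375), 87.60664367675781)
rib 537 ((472.4264831542969, 116.0999984741211), (8.528764724731445, 43.34564208984375), 87.0883560180664) [471.39645236 115.35283496  73.27983331]
well 2167 [[456.3, 33.6, 22.4], [476.4, 55.9, 28.5], [493.5, 78.5, 44.5]]
key 799 ((473.8362121582031, 55.876914978027344), 29.078502655029297)
dish [477.58944505 228.80707364  76.84396956]
```

View pics/w3.png

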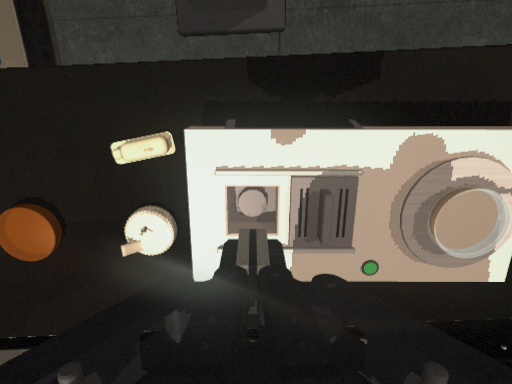

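Wrist: well fully uncovered (227–280, 186–235), key at (252,203), rib now at (323,213), i.e. y=116, about 60 mm travel. Balance and dish unmoved.

Run:
```python
from h import *
P=np.load("wrist_3.npz")["P"]
for u,v in((252,203),(240,203),(264,203),(252,193),(252,215)): print(u,v,P[v,u].round(1))
for v in(195,203,210): print([ (u,*P[v,u].round(0).astype(int)) for u in list(range(222,236,2))+list(range(272,286,2))])
print([(v,*P[v,232].round(0).astype(int)) for v in range(180,194,2)])
```

```text
252 203 [470.2  56.1  31.7]
240 203 [469.9  44.9  31. ]
264 203 [470.7  67.3  31.5]
252 193 [460.3  56.5  31.9]
252 215 [482.   55.6  32.1]
[(222, np.int64(455), np.int64(31), np.int64(51)), (224, np.int64(455), np.int64(33), np.int64(51)), (226, np.int64(455), np.int64(35), np.int64(51)), (228, np.int64(461), np.int64(35), np.int64(34)), (230, np.int64(464), np.int64(36), np.int64(24)), (232, np.int64(464), np.int64(37), np.int64(24)), (234, np.int64(464), np.int64(39), np.int64(23)), (272, np.int64(465), np.int64(75), np.int64(25)), (274, np.int64(466), np.int64(77), np.int64(24)), (276, np.int64(463), np.int64(78), np.int64(34)), (278, np.int64(457), np.int64(79), np.int64(50)), (280, np.int64(457), np.int64(81), np.int64(52)), (282, np.int64(457), np.int64(82), np.int64(52)), (284, np.int64(457), np.int64(84), np.int64(51))]
[(222, np.int64(462), np.int64(30), np.int64(51)), (224, np.int64(462), np.int64(32), np.int64(52)), (226, np.int64(463), np.int64(34), np.int64(50)), (228, np.int64(467), np.int64(34), np.int64(38)), (230, np.int64(472), np.int64(35), np.int64(24)), (232, np
[... 793 characters left out ...]
(272, np.int64(481), np.int64(75), np.int64(24)), (274, np.int64(481), np.int64(77), np.int64(23)), (276, np.int64(476), np.int64(78), np.int64(38)), (278, np.int64(471), np.int64(79), np.int64(50)), (280, np.int64(471), np.int64(81), np.int64(51)), (282, np.int64(470), np.int64(82), np.int64(52)), (284, np.int64(471), np.int64(84), np.int64(52))]
[(180, np.int64(442), np.int64(40), np.int64(52)), (182, np.int64(443), np.int64(40), np.int64(52)), (184, np.int64(446), np.int64(40), np.int64(51)), (186, np.int64(448), np.int64(40), np.int64(50)), (188, np.int64(457), np.int64(38), np.int64(24)), (190, np.int64(459), np.int64(38), np.int64(24)), (192, np.int64(461), np.int64(38), np.int64(24))]
```

Request:
{"name": "arm_command", "arguments": {"deltas": [{"dx": 0.023,"dy": -0.001,"dz": 0,"yaw": 0,"jaw": 0},{"dx": 0.023,"dy": -0.001,"dz": -0.02,"yaw": 0,"jaw": 0},{"dx": 0.023,"dy": -0.001,"dz": -0.05,"yaw": 0,"jaw": 0},{"dx": 0.023,"dy": -0.001,"dz": -0.075,"yaw": 0,"jaw": 0},{"dx": 0.023,"dy": -0.001,"dz": -0.09,"yaw": 0,"jaw": 0},{"dx": 0.023,"dy": -0.001,"dz": -0.105,"yaw": 0,"jaw": 0},{"dx": 0.023,"dy": -0.001,"dz": -0.12,"yaw": 0,"jaw": 0},{"dx": 0.023,"dy": -0.001,"dz": -0.127,"yaw": 0,"jaw": 0},{"dx": 0.023,"dy": -0.001,"dz": -0.127,"yaw": 0,"jaw": 0},{"dx": 0.023,"dy": -0.001,"dz": -0.127,"yaw": 0,"jaw": 0}]}}

```text
clock: 9.1
eef_pos: [470.1, 56.1, 3.2]
tool_rot: [-3.142, -0.001, 3.098]
force: [-0.7, -0.2, 0.3]
width: -0.1
gripper_force: 0.0
```

Request:
{"name": "arm_command", "arguments": {"deltas": [{"dx": 0,"dy": 0,"dz": -0.002,"yaw": 0,"jaw": 0},{"dx": 0,"dy": 0,"dz": -0.004,"yaw": 0,"jaw": 0},{"dx": 0,"dy": 0,"dz": -0.006,"yaw": 0,"jaw": 0}]}}

```text
clock: 9.4
eef_pos: [470.9, 56.1, -2.2]
tool_rot: [3.141, 0.001, 3.098]
force: [0.3, 0.6, 3.2]
width: -0.1
gripper_force: 1.4
```

Request:
{"name": "arm_command", "arguments": {"deltas": [{"dx": 0,"dy": 0,"dz": -0.001,"yaw": 0,"jaw": 0},{"dx": 0,"dy": 0,"dz": -0.002,"yaw": 0,"jaw": 0}]}}

```text
clock: 9.6
eef_pos: [470.9, 56.1, -4.3]
tool_rot: [3.141, 0.001, 3.098]
force: [0.2, -0.1, 4.4]
width: -0.4
gripper_force: 2.2
```

Request:
{"name": "arm_command", "arguments": {"deltas": [{"dx": 0,"dy": 0,"dz": -0.001,"yaw": 0,"jaw": 0},{"dx": 0,"dy": 0,"dz": -0.002,"yaw": 0,"jaw": 0}]}}

```text
clock: 9.8
eef_pos: [471.0, 56.1, -5.5]
tool_rot: [3.141, 0.001, 3.098]
force: [-2.1, 0.1, 24.9]
width: -0.2
gripper_force: 12.6
```

Key bottomed (5 N spring, then a jump to 25 N). Up and out, then behind the rib: lift to tip ≈130, move to y≈144, descend.

Request:
{"name": "arm_command", "arguments": {"deltas": [{"dx": 0,"dy": 0,"dz": 0.004,"yaw": 0,"jaw": 0},{"dx": 0,"dy": 0,"dz": 0.012,"yaw": 0,"jaw": 0},{"dx": 0,"dy": 0,"dz": 0.025,"yaw": 0,"jaw": 0},{"dx": 0,"dy": 0,"dz": 0.05,"yaw": 0,"jaw": 0},{"dx": -0.01,"dy": 0,"dz": 0.08,"yaw": 0,"jaw": 0},{"dx": -0.025,"dy": 0,"dz": 0.11,"yaw": 0,"jaw": 0},{"dx": -0.025,"dy": 0,"dz": 0.136,"yaw": 0,"jaw": 0},{"dx": -0.025,"dy": 0,"dz": 0.136,"yaw": 0,"jaw": 0},{"dx": -0.025,"dy": 0,"dz": 0.136,"yaw": 0,"jaw": 0}]}}

```text
clock: 10.7
eef_pos: [445.3, 56.0, 129.8]
tool_rot: [3.141, 0.001, 3.098]
force: [-0.5, 0.2, -0.8]
width: -0.0
gripper_force: 0.0
```

```bash
python3 w.py 4; python3 m.py wrist_4; python3 -c "
from h import *
Q=np.load('wrist_4.npz')['P'].reshape(-1,3);m=np.hypot(Q[:,0]-470,Q[:,1]-56)<9;m&=Q[:,2]<50;print('key z',m.sum(),np.median(Q[m],0))"
```

```text
10.7 [445.32289275  56.02960971 129.75307387] [3.14136400e+00 7.21018856e-04 3.09819837e+00] [-0.45914035  0.17206737 -0.83664295] -0.002224099916622249 [-0.23  0.46  0.06  2.13 -0.05  0.55  1.39]
[[0.04, 0.96, 0.29, 371.71], [1.0, -0.04, -0.01, 58.93], [0.0, 0.29, -0.96, 302.15], [0.0, 0.0, 0.0, 1.0]]
bal ((474.4620361328125, 146.17691040039062), (290.66278076171875, 141.1837615966797), 87.61951446533203)
rib 544 ((472.7258605957031, 116.02275085449219), (8.450172424316406, 44.23535919189453), 87.77411651611328) [471.29811974 115.32735372  73.28668171]
well 2120 [[456.3, 33.6, 22.4], [475.7, 56.3, 27.9], [493.6, 78.6, 45.0]]
key 803 ((473.31671142578125, 56.27656173706055), 29.105148315429688)
dish [477.69730082 228.47308063  76.85835937]
key z 275 [469.83573595  55.89656514  31.67014921]
```

Key is back up (z 31.7); balance, guard and dish are in place. Now the shutting push.

Request:
{"name": "arm_command", "arguments": {"deltas": [{"dx": 0.01,"dy": 0.03,"dz": 0,"yaw": 0,"jaw": 0},{"dx": 0.02,"dy": 0.06,"dz": 0,"yaw": 0,"jaw": 0},{"dx": 0.028,"dy": 0.086,"dz": 0,"yaw": 0,"jaw": 0},{"dx": 0.028,"dy": 0.086,"dz": -0.02,"yaw": 0,"jaw": 0},{"dx": 0.028,"dy": 0.086,"dz": -0.05,"yaw": 0,"jaw": 0},{"dx": 0.028,"dy": 0.086,"dz": -0.08,"yaw": 0,"jaw": 0},{"dx": 0.028,"dy": 0.086,"dz": -0.095,"yaw": 0,"jaw": 0},{"dx": 0.028,"dy": 0.086,"dz": -0.1,"yaw": 0,"jaw": 0},{"dx": 0.028,"dy": 0.086,"dz": -0.1,"yaw": 0,"jaw": 0},{"dx": 0.028,"dy": 0.086,"dz": -0.1,"yaw": 0,"jaw": 0}]}}

```text
clock: 11.75
eef_pos: [473.5, 141.9, 29.5]
tool_rot: [-3.142, 0.0, 3.098]
force: [-0.3, -0.1, 0.7]
width: -0.4
gripper_force: 0.0
```

Request:
{"name": "arm_command", "arguments": {"deltas": [{"dx": 0,"dy": -0.004,"dz": 0,"yaw": 0,"jaw": 0},{"dx": 0,"dy": -0.008,"dz": 0,"yaw": 0,"jaw": 0},{"dx": -0.0005,"dy": -0.012,"dz": 0,"yaw": 0,"jaw": 0},{"dx": -0.0005,"dy": -0.016,"dz": 0,"yaw": 0,"jaw": 0},{"dx": -0.001,"dy": -0.02,"dz": 0,"yaw": 0,"jaw": 0}]}}

```text
clock: 12.25
eef_pos: [473.1, 122.0, 29.8]
tool_rot: [3.141, 0.002, 3.098]
force: [1.8, 2.5, 1.0]
width: -0.2
gripper_force: 0.8
```

Request:
{"name": "arm_command", "arguments": {"deltas": [{"dx": 0,"dy": -0.004,"dz": 0,"yaw": 0,"jaw": 0},{"dx": 0,"dy": -0.008,"dz": 0,"yaw": 0,"jaw": 0},{"dx": -0.0005,"dy": -0.012,"dz": 0,"yaw": 0,"jaw": 0},{"dx": -0.0005,"dy": -0.016,"dz": 0,"yaw": 0,"jaw": 0},{"dx": -0.001,"dy": -0.02,"dz": 0,"yaw": 0,"jaw": 0},{"dx": -0.001,"dy": -0.024,"dz": 0,"yaw": 0,"jaw": 0},{"dx": -0.001,"dy": -0.028,"dz": 0,"yaw": 0,"jaw": 0},{"dx": -0.0015,"dy": -0.032,"dz": 0,"yaw": 0,"jaw": 0},{"dx": -0.0015,"dy": -0.036,"dz": 0,"yaw": 0,"jaw": 0},{"dx": -0.002,"dy": -0.04,"dz": 0,"yaw": 0,"jaw": 0},{"dx": -0.002,"dy": -0.043,"dz": 0,"yaw": 0,"jaw": 0}]}}

```text
clock: 13.35
eef_pos: [470.3, 78.5, 29.4]
tool_rot: [-3.141, -0.0, 3.098]
force: [0.7, 1.9, 0.4]
width: -0.1
gripper_force: 0.8
```

Request:
{"name": "arm_command", "arguments": {"deltas": [{"dx": 0,"dy": -0.001,"dz": 0,"yaw": 0,"jaw": 0},{"dx": 0,"dy": -0.002,"dz": 0,"yaw": 0,"jaw": 0},{"dx": 0,"dy": -0.003,"dz": 0,"yaw": 0,"jaw": 0}]}}

```text
clock: 13.65
eef_pos: [470.2, 76.1, 29.4]
tool_rot: [3.142, -0.0, 3.098]
force: [0.7, 1.8, 1.9]
width: -0.1
gripper_force: 0.8
```

Request:
{"name": "arm_command", "arguments": {"deltas": [{"dx": 0,"dy": -0.0005,"dz": 0,"yaw": 0,"jaw": 0},{"dx": 0,"dy": -0.001,"dz": 0,"yaw": 0,"jaw": 0}]}}

```text
clock: 13.85
eef_pos: [470.1, 75.0, 29.4]
tool_rot: [-3.142, -0.0, 3.098]
force: [0.0, 2.4, 0.1]
width: 0.1
gripper_force: 0.8
```

Request:
{"name": "arm_command", "arguments": {"deltas": [{"dx": 0,"dy": -0.0005,"dz": 0,"yaw": 0,"jaw": 0},{"dx": 0,"dy": -0.001,"dz": 0,"yaw": 0,"jaw": 0}]}}

```text
clock: 14.05
eef_pos: [470.1, 74.0, 29.4]
tool_rot: [-3.142, -0.0, 3.098]
force: [0.7, 1.8, -0.7]
width: 0.1
gripper_force: 0.8
```

Request:
{"name": "arm_command", "arguments": {"deltas": [{"dx": 0,"dy": -0.0005,"dz": 0,"yaw": 0,"jaw": 0}]}}

```text
clock: 14.15
eef_pos: [470.1, 73.6, 29.4]
tool_rot: [3.142, -0.001, 3.098]
force: [-0.2, 2.7, 0.1]
width: 0.1
gripper_force: 1.6
```

Request:
{"name": "arm_command", "arguments": {"deltas": [{"dx": 0,"dy": -0.0005,"dz": 0,"yaw": 0,"jaw": 0}]}}

```text
clock: 14.25
eef_pos: [470.1, 73.6, 29.4]
tool_rot: [3.141, -0.0, 3.099]
force: [-0.7, 3.9, 1.7]
width: 0.1
gripper_force: 2.1
```

Request:
{"name": "arm_command", "arguments": {"deltas": [{"dx": 0,"dy": -0.0006,"dz": 0,"yaw": 0,"jaw": 0},{"dx": 0,"dy": -0.0006,"dz": 0,"yaw": 0,"jaw": 0}]}}

```text
clock: 14.45
eef_pos: [470.1, 73.5, 29.4]
tool_rot: [3.14, -0.0, 3.099]
force: [-0.4, 5.3, 1.0]
width: 0.0
gripper_force: 2.6
```

Request:
{"name": "arm_command", "arguments": {"deltas": [{"dx": 0,"dy": 0.01,"dz": 0,"yaw": 0,"jaw": 0},{"dx": 0,"dy": 0.012,"dz": 0.03,"yaw": 0,"jaw": 0},{"dx": -0.01,"dy": 0.012,"dz": 0.07,"yaw": 0,"jaw": 0},{"dx": -0.025,"dy": 0.012,"dz": 0.11,"yaw": 0,"jaw": 0},{"dx": -0.025,"dy": 0.012,"dz": 0.14,"yaw": 0,"jaw": 0},{"dx": -0.025,"dy": 0.012,"dz": 0.14,"yaw": 0,"jaw": 0},{"dx": -0.025,"dy": 0.012,"dz": 0.14,"yaw": 0,"jaw": 0}]}}

```text
clock: 15.15
eef_pos: [445.5, 84.2, 169.8]
tool_rot: [-3.142, 0.001, 3.098]
force: [0.2, 0.0, -0.4]
width: -0.1
gripper_force: 0.0
```

```bash
python3 w.py 5; python3 m.py wrist_5
```

```text
15.15 [445.54146978  84.24746899 169.81713823] [-3.14156994e+00  1.24401943e-03  3.09774896e+00] [ 0.22575767  0.0289939  -0.43009352] -0.1093857899931307 [-0.29  0.4   0.06  2.08 -0.03  0.66  1.31]
[[0.04, 0.96, 0.29, 371.75], [1.0, -0.04, -0.01, 87.23], [0.0, 0.29, -0.96, 342.06], [0.0, 0.0, 0.0, 1.0]]
bal ((474.7460021972656, 146.3898468017578), (290.9696350097656, 142.50625610351562), 87.39118194580078)
rib 396 ((470.16748046875, 56.20018768310547), (7.9674458503723145, 44.33550262451172), 87.73759460449219) [469.12686242  56.46243087  73.25646226]
dish [477.87161531 229.086601    76.84802361]
```

View pics/w5.png

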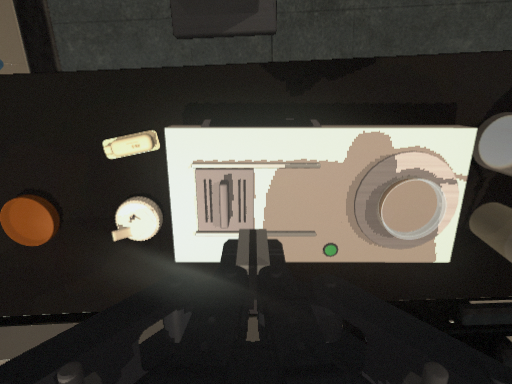

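The guard covers the well (plate 196–254, rib at (224,203), y=56.2, i.e. 60 mm back, no slit). The dish is at (411,207) on its pan, the balance hasn't moved, and the arm is clear.

```bash
python3 -c "
from h import *
print(finish_job())"
```

```text
the job is handed in; nothing more can be done
None
```

I handed the job in at about 15 s: guard pushed fully open, tare key pressed to its stop and back up, guard shut against its stop, with the balance and dish where they were. One wasted pass: the real fingertips sit about 35 mm above the reported TCP, so my first push went over the rib without touching it.

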